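# Reassemble a handheld radio in the assembly nest

## Robot

A 6-joint arm with a two-finger parallel gripper is mounted at the origin on the work surface. World frame = base frame: x ahead of the robot, y to its left, z up, the work surface at z = 0. Lengths are in m, angles in rad, forces in N, time in s.
With the tool pointing down it reaches from about 0.4 to 0.825 m from the base axis. Payload 7 kg.
Tool frame: the origin (TCP) lies between the finger pads; the fingertips stand 11 mm ahead of it and the grasp point (between the pads) lies 8 mm behind it (arm.tips_ahead is the distance from the TCP to the fingertips, in m); z points along the fingers, x is the direction in which the jaws open and shut, and the axes are right-handed (so a half turn about z gives the same grasp; the last joint's range is limited). The gripper opens to 88 mm and grips with 3 to 60 N. Pads are 19 mm wide; open, the fingers measure 130 mm over their backs; the gripper's body (78 mm by 193 mm) begins 47 mm behind the grasp point.
Start: joints at [1.567, 0.359, 0.012, 0, -1.224, -0.288], TCP at [0.194, 0.646, 0.238] pointing down, gripper open.
Joint ranges: [-3.07, 3.07], [-1.43, 2.12], [-1.02, 1.25], [-3.03, 1.67], [-3.05, -0], [-3.03, 3.03]. Speed limits (rad/s): [2.39, 2.39, 3.01, 3.14, 3.14, 3.14].

## Interface

Orientations are given as [roll, pitch, yaw] about the fixed x, y, z axes, in that order (R = Rz(yaw) Ry(pitch) Rx(roll)).
In Python, from station import arm, optics, finder gives the robot as it stands. The module is installed in compiled form; this text tells all that it offers.
- The arm moves only by the tool apply_moves, never from a script. Its argument "increments" is one flat list of numbers, 6 for each row, row after row: the shift along the world's x, y, z in m, then the turn, a rotation vector about the world's x, y, z in rad. In form: [tx, ty, tz, rx, ry, rz, tx, ty, tz, rx, ry, rz, ...]. A call has 1 to 20 rows; each row shifts and turns the pose as measured when the row begins; what a row does not reach is not made up. A row lasts 1/12 s, in which the tool goes at most 41.7 mm and 7.16 degrees, less where a joint would pass 70% of its speed; a pose out of reach is approached as far as the arm can. A call with a gripper value outside its range is refused whole. "hand" is the closure, from 0 (fully open) to 1 (shut), set as the call begins (left out, the last holds). The fingers move at their own pace and stop on an object; "force" is the grip in N (left out, the last holds). Time passes only in rows, so rows that do not move let the fingers close. It gives the time, the measured TCP pose, the force and the opening at its end, in the units of the state.
- arm.get_state(): the state, without advancing time (a new reading comes with each control period).
- optics.grab_frame(name): name is "scene" or "top"; returns the picture (420x560x3 uint8, red, green, blue); there is no depth.
- optics.camera_model(name): a dict with "fx", "fy", "cx", "cy" (pixels), "dist_coeffs" ([k1, k2, p1, p2, k3] as OpenCV has them; the pictures are not rectified), "world_to_cam" (4x4, takes a point from world to camera coordinates). Camera axes: x right, y up, looking along -z (the intrinsics and any distortion apply to the point x, -y, -z); pixel columns grow to the right and rows downward; lengths in m; the calibration is good to about 2 mm. A picture is of the moment at which its call begins. camera_model takes no time and is no camera call.
- arm.job_done(): hands the job in, once; it reports no verdict.
Trained networks look in the newest picture that a camera, given by its name, has taken for a name from the list of things; names that differ only in an ending like _2 or _b are one class to them, and where a whole thing is asked for, a point or a joint stands for the part that bears it (a point fixed in the world has none). Each returns a list of dicts, best first, with "conf" (0 to 1); they miss things now and then, are a little off and sometimes report something else, mostly with a low value. They report only what shows in the picture. A call takes as long as a camera call. They do not tell look-alikes from the thing itself.
- finder.find_in(camera, name): "box" ([left, top, right, bottom] in pixels, round what is visible of it).
- finder.landmark_of(camera, name): "point" ([column, row] in pixels: a listed point, or the origin of a listed thing).
The state is a dict: "t": time; "q": joint angles; "qd": joint speeds; "joint_efforts": joint torques, N m; "eef_pos": TCP position; "ee_rot": TCP orientation; "force": force on the tool from outside, world axes, zero at the start; "moment": the same for the moment, N m; "width": finger opening in m.
Only numpy, scipy, OpenCV 4.12 (cv2) and the standard library are available. Lean on these libraries where they do the work, as an engineer would, in place of code of your own. Each camera call takes 0.05 s, during which the arm holds its last target. There are 200 camera calls.

## Task

Put the radio together, face down, in the blue assembly nest: first the yellow front shell (open side up, as it lies), then the aluminium chassis inside the shell, then the black back cover centred on the chassis, and last the orange battery centred on the cover, all squared up with the nest. The chassis is held in the jig: flip the toggle clamp's red-knobbed arm up and over past centre before you take the chassis out, and leave the clamp open. Set everything down flat, and do not knock over or shove away the green-capped screw jar.

Things in the scene. Friction and masses are not known exactly. Their poses are not given: they have to be found in the camera images.
- nest: Blue plate 156 (x) x 96 (y) x 8 mm fixed to the desk, left or right. Origin: centre of its underside; the shell's seat is the plate's top, 8 mm up. White stops rise 10 mm above the plate: one at each end (36 mm wide, faces 124 mm apart), four along the long sides (faces 66 mm apart, 14 mm long, at x = +-46 mm); the middle 78 mm of each long side is open for fingers.
- jig: Dark plate 180 x 96 x 10 mm (x -112 to +68) fixed to the desk on the side opposite the nest. Origin: on its underside, under the middle of the chassis seat. Brass stops rise 9 mm round the seat, leaving the middle 66 mm of the long sides open. The clamp's hinge line runs along y at x = -75, z = 52 mm, between steel cheeks (x -95 to -65, 32 mm wide, top at 64 mm).
- clamp (a joint): Angle of the clamp arm, rad. 0 = shut, the arm lying along the jig's +x over the chassis; it grows as the arm swings up and back towards the jig's -x; 1.57 = upright, 1.95 = open stop. Starts at 0 to 0.12. The hinge is stiff (0.12 N m, some 1.5 N at the knob) and stays where it is left.
- clamp_knob (a point): Centre of the red ball knob, 26 mm across, on the clamp arm. At clamp 0 it lies 80 mm along the jig's +x and 30 mm above the hinge line (82 mm above the desk), on a 10 mm stem over the arm, a bar 12 mm wide and 8 mm thick through the hinge. Pinched across the jig's y, the ball turns between the fingers as the arm swings.
- shell: Yellow front shell, face down: an open tray 116 (x) x 58 (y) x 14 mm high, walls and floor 3 mm, hollow 110 x 52 x 11 mm deep, 70 g. Origin: centre of its underside. Starts on the desk, open side up. Fits the nest with 4 mm play on every side, either way round.
- chassis: Aluminium block 100 (x) x 44 (y) x 28 mm, green board on top, about 200 g; two black stubs 14 and 24 mm long stick out of its +x end, 16 to 26 mm up. Origin: centre of the block's underside. Starts in the jig, 10 mm above the desk. Fits the shell's hollow, 5 mm play at each end, 4 mm at each side, resting 3 mm above the shell's underside, its top 17 mm above the rim; either way round.
- cover: Black back cover, a flat plate 110 (x) x 54 (y) x 12 mm with two thin grey lines and four screw heads on top, 80 g. Origin: centre of its underside. Starts flat on the desk; goes on top of the chassis, either way round.
- battery: Orange battery pack 90 (x) x 46 (y) x 18 mm with a white label and brass contacts on top, about 150 g. Origin: centre of its underside. Starts flat on the desk; goes on top of the cover, either way round.
- screw_jar: Small clear jar with a green cap, 37 mm across and 36 mm high, 120 g, standing among the parts. Origin: centre of its underside. Not to be knocked over or pushed away.
Mind the look-alikes: they are no part of the job. Leave any brown look-alike of the chassis alone.

How it is judged:
On the way, in this order (a step that is already met when the one before it is completed fails the run):
1. the yellow shell lies home in the nest (horizontal distance between shell and nest below 0.009 m and z of shell in the frame of nest between 0.005 and 0.011 m and angle between the x axis of shell and the x axis of nest, either way round below 0.15 rad and angle between shell's own z axis and vertical below 0.08 rad and linear speed of shell below 0.03 m/s), for 0.2 s.
2. the chassis lies in the shell, in the nest (all of step 1 and horizontal distance between chassis and shell below 0.009 m and z of chassis in the frame of shell between 0 and 0.006 m and angle between the x axis of chassis and the x axis of shell, either way round below 0.17 rad and angle between chassis's own z axis and vertical below 0.08 rad and linear speed of chassis below 0.03 m/s), for 0.2 s.
3. the cover lies squarely on the chassis (all of step 2 and horizontal distance between cover and chassis below 0.012 m and z of cover in the frame of chassis between 0.025 and 0.031 m and angle between the x axis of cover and the x axis of chassis, either way round below 0.2 rad and angle between cover's own z axis and vertical below 0.08 rad and linear speed of cover below 0.03 m/s), for 0.2 s.
At the end, for the whole second after the job is handed in: Shell in nest and chassis on the shell's floor: centred within 9 mm, 0.15 and 0.17 rad; cover on chassis, battery on cover: within 12 mm, 0.2 rad. Each at its height within 3 mm, tilt under 0.08 rad, released and at rest. Clamp open past upright (over 1.58 rad) (all of step 3 and horizontal distance between battery and cover below 0.012 m and z of battery in the frame of cover between 0.009 and 0.015 m and angle between the x axis of battery and the x axis of cover, either way round below 0.2 rad and angle between battery's own z axis and vertical below 0.08 rad and linear speed of battery below 0.03 m/s and value of joint clamp above 1.58 rad and angular speed of each of shell, chassis, cover, battery below 0.15 rad/s); the robot touches nothing.
It fails at once if the chassis is taken out of its seat while the clamp arm is not yet up (below 1.4 rad) (distance of chassis from where it was at the start of the episode above 0.03 m and value of joint clamp below 1.4 rad).
It fails at once if the screw jar is knocked over or pushed more than 40 mm (angle between screw_jar's own z axis and vertical above 0.5 rad or distance of screw_jar from where it was at the start of the episode above 0.04 m).
It also fails if it takes over 138 s, if anything falls off the work surface, if the arm or the gripper's body presses on something with over 40 N, if the wrist force passes 120 N, or if a joint passes its speed limit or range.

## Working session

There is one attempt and no reset: what is moved stays moved. The work goes in short steps, Python scripts to look and compute and a tool call to move; the robot and the scene stay as the last step left them, time stands still between calls to the robot, and variables do not carry over. Pictures are saved under pics/ and viewed, about 12 in all and at most 16, crops included, and the job is handed in when it is done.

Besides the shell and the picture viewer there is one more tool, called after "Call:" as a command line: name --argument value ..., lists and objects as JSON in quotes. apply_moves: Moves the arm, as the interface text tells. Its arguments: {"type":"object","properties":{"increments":{"type":"array"},"hand":{"type":"number"},"force":{"type":"number"}},"required":["increments"]}

```bash
mkdir -p pics; cat > h.py <<'E'
import numpy as np, cv2
from station import arm, optics, finder
def cam(n):
    m=optics.camera_model(n); W=np.array(m["world_to_cam"])
    K=np.array([[m["fx"],0,m["cx"]],[0,m["fy"],m["cy"]],[0,0,1.]]); F=np.diag([1,-1,-1.])
    return K,np.array(m["dist_coeffs"],float),F@W[:3,:3],F@W[:3,3]
def proj(n,P):
    K,d,R,t=cam(n); return cv2.projectPoints(np.array(P,float).reshape(-1,1,3),cv2.Rodrigues(R)[0],t,K,d)[0].reshape(-1,2)
def unproj(n,uv,z):
    K,d,R,t=cam(n); x=cv2.undistortPoints(np.array(uv,float).reshape(-1,1,2),K,d).reshape(-1,2)
    r=np.c_[x,np.ones(len(x))]@R; c=-R.T@t
    return c+r*((z-c[2])/r[:,2])[:,None]
def save(n,f):
    im=optics.grab_frame(n); cv2.imwrite(f,im[:,:,::-1]); return im
E
python3 - <<'E'
from h import *
save("top","pics/t0.png"); 
for n in ["nest","jig","shell","chassis","cover","battery","screw_jar","clamp_knob"]:
    for r in finder.landmark_of("top",n)[:3]:
        print(n,round(r["conf"],2),np.round(r["point"],1),unproj("top",[r["point"]],0.0).round(3)[0])
save("scene","pics/s0.png")
K,d,R,t=cam("top"); print((-R.T@t).round(3), R.round(2).tolist()); K,d,R,t=cam("scene"); print((-R.T@t).round(3))
print(arm.get_state())
E
```

```text
nest 0.61 [141.5 223. ] [0.505 0.284 0.   ]
jig 0.73 [386.4 206.9] [ 0.538 -0.303  0.   ]
shell 0.68 [217.1 177.7] [0.613 0.101 0.   ]
chassis 0.8 [448.1 193.2] [ 0.57  -0.453  0.   ]
chassis 0.77 [385.9 207.8] [ 0.536 -0.301  0.   ]
chassis 0.43 [265.4 245.8] [ 0.448 -0.015  0.   ]
cover 0.6 [295.6 169.3] [ 0.631 -0.088  0.   ]
battery 0.91 [267.1 243.1] [ 0.455 -0.019  0.   ]
screw_jar 0.56 [198.1 269.8] [0.392 0.145 0.   ]
clamp_knob 0.67 [390.6 200. ] [ 0.555 -0.313  0.   ]
[ 0.394 -0.081  1.245] [[-0.01, -1.0, -0.03], [-0.99, 0.01, -0.1], [0.1, 0.03, -0.99]]
[1.056 0.042 0.733]
{'t': 0.5, 'q': array([ 1.56710936e+00,  3.58612526e-01,  1.18831314e-02, -1.43168889e-05,
       -1.22408759e+00, -2.88075395e-01]), 'qd': array([-1.86547011e-03, -1.94291198e-03,  3.05164137e-04,  1.09153345e-03,
       -2.82905147e-05, -6.44008757e-04]), 'joint_efforts': array([ 5.82203229e-04, -5.81795812e+01,  2.93065935e+01,  6.99706480e+00,
        1.19394876e-02, -4.27423345e-05]), 'eef_pos': array([0.19417977, 0.6464375 , 0.2375432 ]), 'ee_rot': array([ 3.14158561e+00, -2.36332474e-05, -1.86256356e+00]), 'force': array([-0.48095602, -0.19729696,  0.23787906]), 'moment': array([-0.0265692 ,  0.03270138, -0.02244998]), 'width': 0.08731741786681615}
```

View pics/t0.png

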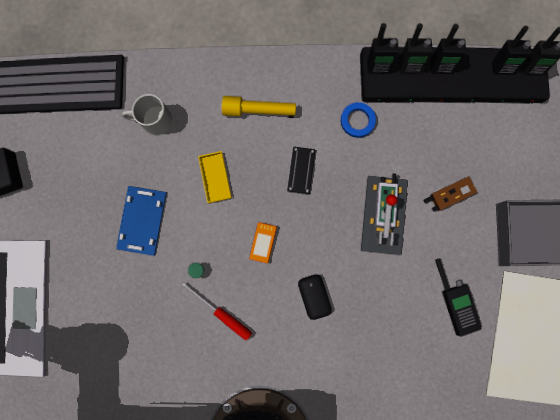

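View pics/s0.png

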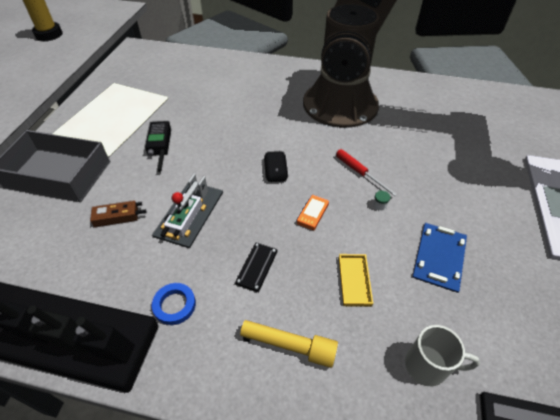

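```bash
cat > fit.py <<'E'
from h import *
from scipy.optimize import least_squares
B={"nest":(-78,78,-48,48,8),"shell":(-58,58,-29,29,14),"cover":(-55,55,-27,27,12),"battery":(-45,45,-23,23,18),"jig":(-112,68,-48,48,10)}
HSV={"nest":((100,120,40),(125,255,255)),"shell":((18,120,30),(35,255,255)),"cover":((0,0,0),(180,255,62)),"battery":((5,130,60),(20,255,255)),"jig":((0,0,0),(180,255,80))}
def corners(n,p,z0=0):
    a,b,c,d,h=np.array(B[n])/1e3; X=np.array([[x,y,z0+z] for x in(a,b) for y in(c,d) for z in(0,h)])
    co,s=np.cos(p[2]),np.sin(p[2]); X[:,:2]=X[:,:2]@np.array([[co,s],[-s,co]])+p[:2]; return X
def feat(poly):
    m=cv2.moments(poly.astype(np.float32).reshape(-1,1,2)); A=m["m00"]
    return np.array([m["m10"]/A,m["m01"]/A,*(np.array([m["mu20"],m["mu11"],m["mu02"]])/A/20)])
def obs(im,n,c,r=55):
    mk=cv2.inRange(cv2.cvtColor(im,cv2.COLOR_RGB2HSV),*map(np.array,HSV[n]))
    roi=np.zeros_like(mk); cv2.circle(roi,tuple(int(v) for v in c),r,255,-1); mk&=roi
    k,l,st,ce=cv2.connectedComponentsWithStats(mk); i=1+np.argmax(st[1:,4])
    big=cv2.resize((l==i).astype(np.uint8)*255,None,fx=8,fy=8,interpolation=cv2.INTER_NEAREST)
    h=cv2.convexHull(np.vstack(cv2.findContours(big,cv2.RETR_EXTERNAL,cv2.CHAIN_APPROX_NONE)[0])).reshape(-1,2)
    return (h+.5)/8-.5
def fit(n,ims,p0,z0=0,r=55):
    O={c:feat(obs(im,n,proj(c,[[p0[0],p0[1],z0]])[0],r)) for c,im in ims.items()}
    f=lambda p:np.concatenate([feat(cv2.convexHull(proj(c,corners(n,p,z0)).astype(np.float32)).reshape(-1,2))-O[c] for c in ims])
    best=min((least_squares(f,[p0[0],p0[1],y],x_scale=[.01,.01,.1]) for y in np.arange(0,3.1,.5)),key=lambda s:s.cost)
    q=best.x; q[2]=(q[2]+np.pi/2)%np.pi-np.pi/2
    return q.round(4),best.fun.round(1)
E
python3 - <<'E'
from fit import *
t=cv2.imread("pics/t0.png")[:,:,::-1].copy(); s=cv2.imread("pics/s0.png")[:,:,::-1].copy()
P={"nest":(.505,.284),"shell":(.613,.101),"cover":(.631,-.088),"battery":(.455,-.019),"jig":(.53,-.303)}
for n,p in P.items():
    for ims in ({"top":t},{"scene":s},{"top":t,"scene":s}):
        if n=="jig" and "scene" in ims: continue
        try:print(n,list(ims),*fit(n,ims,p))
        except Exception as e: print(n,e)
hs=cv2.cvtColor(t,cv2.COLOR_RGB2HSV)
for nm,im in(("top",t),("scene",s)):
    h=cv2.cvtColor(im,cv2.COLOR_RGB2HSV)
    for k,lo,hi in(("red",(172,150,60),(180,255,255)),("red0",(0,170,60),(3,255,255)),("green",(60,60,20),(90,255,200))):
        m=cv2.inRange(h,lo,hi);c,l,st,ce=cv2.connectedComponentsWithStats(m)
        print(nm,k,[(ce[i].round(1).tolist(),int(st[i,4])) for i in range(1,c) if st[i,4]>25])
a=cv2.resize(t[140:270,340:500],None,fx=4,fy=4,interpolation=cv2.INTER_CUBIC); cv2.imwrite("pics/j0.png",a[:,:,::-1])
E
```

```text
nest ['top'] [ 0.5113  0.2853 -0.1294] [-0.  -0.  -0.1  0.5  0.2]
nest ['scene'] [ 0.5084  0.2837 -0.1508] [ 0.6 -0.6  0.2  0.1  0.8]
nest ['top', 'scene'] [ 0.5104  0.2834 -0.1485] [ 0.8  0.4 -0.1  0.3  0.1  0.5  0.2  0.2  0.1  0.9]
shell ['top'] [0.6141 0.1071 0.5   ] [-0.1  0.   1.1  1.7 -1.6]
shell ['scene'] [0.6129 0.101  0.0027] [-1.8 -0.3 -0.2 -2.   0.2]
shell ['top', 'scene'] [0.6137 0.1057 0.0229] [ 0.4  0.1 -0.5 -1.4  0.1  0.5  0.5 -0.3 -1.7  0.3]
cover ['top'] [ 0.63   -0.0959  0.    ] [-2.4 -1.  -0.4  0.9  0.5]
cover ['scene'] [ 0.631  -0.1011 -0.1686] [-0.1 -0.1  0.6  0.   0.9]
cover ['top', 'scene'] [ 0.6294 -0.1011 -0.1671] [-0.3 -0.7 -0.3 -0.3  0.3  0.1 -0.7  0.5  0.1  0.8]
battery time passes only in moves, steps and waits
battery ['scene'] [ 0.4559 -0.0113 -0.0832] [-0.   0.4 -0.5  0.4  0.7]
battery ['top', 'scene'] [ 0.4554 -0.0107 -0.0756] [ 0.9  0.3 -0.3  0.7  0.2  0.3  0.2 -0.5  0.4  0.7]
jig ['top'] [ 0.4994 -0.2986  0.0326] [ 0.4  0.2 -0.3  2.8 -1.2]
top red []
top red0 [([391.1, 199.6], 93), ([232.3, 323.3], 409)]
top green [([383.5, 59.0], 131), ([417.3, 59.0], 131), ([449.9, 59.6], 113), ([514.7, 60.4], 109), ([545.8, 61.3], 119), ([384.8, 197.6], 161), ([392.0, 213.5], 36), ([195.4, 270.0], 190), ([461.1, 301.9], 219)]
scene red []
scene red0 [([351.5, 161.7], 245), ([177.0, 197.4], 73)]
scene green [([155.9, 137.3], 135), ([382.0, 196.6], 144), ([179.6, 215.7], 169)]
```

View pics/j0.png

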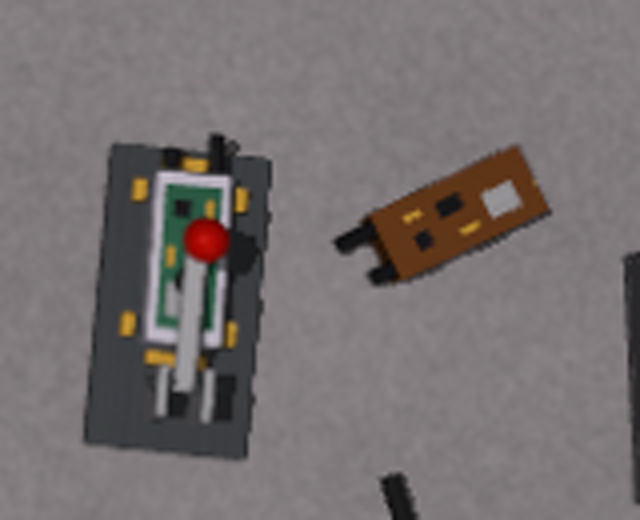

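```bash
python3 - <<'E'
s=open("fit.py").read()
i=s.index("    best=min"); j=s.index("    q[2]") if "    q[2]" in s else s.index("    q=best")
s=s[:i]+'''    S=np.array([.1,.1,1.])
    g=lambda v:np.array([p0[0],p0[1],0])+(v-1)*S
    best=min((least_squares(lambda v:f(g(v)),[1,1,1+y],diff_step=1e-2) for y in np.arange(-1.5,1.5,.5)),key=lambda s:s.cost)
    q=g(best.x); q[2]=(q[2]+np.pi/2)%np.pi-np.pi/2
    return q.round(4),best.fun.round(1)
'''
open("fit.py","w").write(s)
E
python3 - <<'E'
from fit import *
t=cv2.imread("pics/t0.png")[:,:,::-1].copy(); s=cv2.imread("pics/s0.png")[:,:,::-1].copy()
P={"nest":(.505,.284),"shell":(.613,.101),"cover":(.631,-.088),"battery":(.455,-.019),"jig":(.53,-.303)}
for n,p in P.items():
    for ims in ({"top":t},{"scene":s},{"top":t,"scene":s}):
        if n=="jig" and "scene" in ims: continue
        print(n,list(ims),*fit(n,ims,p))
c=unproj("top",[[368,176.25],[407.75,179.5],[361.25,250],[401.5,254.5]],.01); print(c.round(4))
# knob: triangulate
from scipy.optimize import least_squares as L
k=L(lambda p:(proj("top",[p])-[391.1,199.6]).ravel().tolist()+(proj("scene",[p])-[177,197.4]).ravel().tolist(),[.53,-.3,.08]); print("knob",k.x.round(4),k.fun.round(1))
k=L(lambda p:(proj("top",[p])-[195.4,270]).ravel().tolist()+(proj("scene",[p])-[382,196.6]).ravel().tolist(),[.4,.15,.03]); print("jar",k.x.round(4),k.fun.round(1))
E
```

```text
nest ['top'] [ 0.5113  0.2853 -0.1765] [-0. -0.  0.  0.  0.]
nest ['scene'] [ 0.51    0.2826 -0.1879] [ 0.  -0.1  0.3 -0.3  0.6]
nest ['top', 'scene'] [ 0.5106  0.2837 -0.1881] [ 0.7  0.3  0.1 -0.1 -0.   0.5  0.2  0.3 -0.3  0.7]
shell ['top'] [0.6141 0.1068 0.2116] [ 0.   0.  -0.2  0.  -0.2]
shell ['scene'] [0.6128 0.1042 0.2059] [ 0.  -0.  -0.1  0.   0.5]Traceback (most recent call last):
  File "<stdin>", line 7, in <module>
  File "fit.py", line 23, in fit
    best=min((least_squares(lambda v:f(g(v)),[1,1,1+y],diff_step=1e-2) for y in np.arange(-1.5,1.5,.5)),key=lambda s:s.cost)
  File "fit.py", line 23, in <genexpr>
    best=min((least_squares(lambda v:f(g(v)),[1,1,1+y],diff_step=1e-2) for y in np.arange(-1.5,1.5,.5)),key=lambda s:s.cost)
              ~~~~~~~~~~~~~^^^^^^^^^^^^^^^^^^^^^^^^^^^^^^^^^^^^^^^^^^^
    return func(*args, **kwargs)
    vector_fun = VectorFunction(
        fun_wrapped,
    ...<6 lines>...
        workers=workers
    )
    self.J, dct = approx_derivative(
                  ~~~~~~~~~~~~~~~~~^
        self.fun_wrapped, self.x, f0=self.f, **finite_diff_option
[... 816 characters left out ...]
mbda v:f(g(v)),[1,1,1+y],diff_step=1e-2) for y in np.arange(-1.5,1.5,.5)),key=lambda s:s.cost)
                                     ~^^^^^^
  File "fit.py", line 20, in <lambda>
    f=lambda p:np.concatenate([feat(cv2.convexHull(proj(c,corners(n,p,z0)).astype(np.float32)).reshape(-1,2))-O[c] for c in ims])
                                                   ~~~~^^^^^^^^^^^^^^^^^^^
  File "h.py", line 8, in proj
    K,d,R,t=cam(n); return cv2.projectPoints(np.array(P,float).reshape(-1,1,3),cv2.Rodrigues(R)[0],t,K,d)[0].reshape(-1,2)
            ~~~^^^
  File "h.py", line 4, in cam
    m=optics.camera_model(n); W=np.array(m["world_to_cam"])
ValueError: time passes only in moves, steps and waits
```

```bash
sed -i 's/^def cam(n):/import functools\n@functools.cache\ndef cam(n):/' h.py
python3 - <<'E'
from fit import *
t=cv2.imread("pics/t0.png")[:,:,::-1].copy(); s=cv2.imread("pics/s0.png")[:,:,::-1].copy()
P={"shell":(.613,.101),"cover":(.631,-.088),"battery":(.455,-.019),"jig":(.53,-.303)}
for n,p in P.items():
    for ims in ({"top":t},{"scene":s},{"top":t,"scene":s}):
        if n=="jig" and "scene" in ims: continue
        print(n,list(ims),*fit(n,ims,p))
c=unproj("top",[[368,176.25],[407.75,179.5],[361.25,250],[401.5,254.5]],.01); print(c.round(4))
from scipy.optimize import least_squares as L
k=L(lambda p:(proj("top",[p])-[391.1,199.6]).ravel().tolist()+(proj("scene",[p])-[177,197.4]).ravel().tolist(),[.53,-.3,.08]); print("knob",k.x.round(4),k.fun.round(1))
k=L(lambda p:(proj("top",[p])-[195.4,270]).ravel().tolist()+(proj("scene",[p])-[382,196.6]).ravel().tolist(),[.4,.15,.03]); print("jar",k.x.round(4),k.fun.round(1))
E
```

```text
shell ['top'] [0.6141 0.1068 0.2116] [ 0.   0.  -0.2  0.  -0.2]
shell ['scene'] [0.6128 0.1042 0.2059] [ 0.  -0.  -0.1  0.   0.5]
shell ['top', 'scene'] [0.6134 0.1052 0.2037] [ 0.6  0.3 -0.2 -0.  -0.1  0.5  0.3 -0.1  0.   0.5]
cover ['top'] [ 0.6276 -0.1017 -0.1555] [-0.  -0.  -0.3 -0.2  0.3]
cover ['scene'] [ 0.631  -0.1009 -0.1758] [ 0.  -0.1  0.6  0.   0.8]
cover ['top', 'scene'] [ 0.6293 -0.1014 -0.1645] [-0.2 -0.7 -0.3 -0.2  0.3  0.  -0.8  0.5  0.1  0.8]
battery ['top'] [ 0.4562 -0.0086 -0.2494] [-0.   0.  -0.1  0.  -0.1]
battery ['scene'] [ 0.455  -0.0113 -0.2384] [ 0.  -0.   0.1 -0.1  0.3]
battery ['top', 'scene'] [ 0.4558 -0.0099 -0.2473] [ 0.6  0.2 -0.1  0.  -0.1  0.5  0.3  0.2 -0.1  0.3]
jig ['top'] [ 0.5436 -0.2995 -0.1176] [-0.   0.  -0.3  0.2 -1.3]
[[ 0.6108 -0.2592  0.01  ]
 [ 0.6023 -0.3539  0.01  ]
 [ 0.4363 -0.2394  0.01  ]
 [ 0.4248 -0.3337  0.01  ]]
knob [ 0.545  -0.2993  0.0864] [ 0.5 -0.2  0.5  0. ]
jar [0.392  0.1446 0.0326] [ 0.5 -0.   0.5  0. ]
```

Call:
apply_moves --increments '[0.0233, -0.03, 0, 0, 0, 0.0276, 0.0233, -0.03, 0, 0, 0, 0.0276, 0.0233, -0.03, 0, 0, 0, 0.0276, 0.0233, -0.03, 0, 0, 0, 0.0276, 0.0233, -0.03, 0, 0, 0, 0.0276, 0.0233, -0.03, 0, 0, 0, 0.0276, 0.0233, -0.03, 0, 0, 0, 0.0276, 0.0233, -0.03, 0, 0, 0, 0.0276, 0.0233, -0.03, -0.01, 0, 0, 0.0276, 0.0233, -0.03, -0.01, 0, 0, 0.0276, 0.0233, -0.03, -0.01, 0, 0, 0.0276, 0.0233, -0.03, -0.01, 0, 0, 0.0276, 0.0233, -0.03, -0.01, 0, 0, 0.0276, 0.0233, -0.03, -0.01, 0, 0, 0.0276, 0.0233, -0.03, -0.01, 0, 0, 0.0276, 0.0233, -0.03, -0.01, 0, 0, 0.0276, 0.0233, -0.03, -0.01, 0, 0, 0.0276, 0.0233, -0.03, -0.01, 0, 0, 0.0276]' --hand 0 --force 20

```text
t: 2.0
eef_pos: [0.6249, 0.0863, 0.139]
ee_rot: [-3.13, 0.01, -1.328]
force: [0.6, 1.0, 0.4]
width: 0.0878
```

Call:
apply_moves --increments '[-0.006, 0.01, -0.03, 0, 0, -0.02, -0.006, 0.009, -0.03, 0, 0, -0.02, 0, 0, 0, 0, 0, 0, 0, 0, 0, 0, 0, 0]'

```text
t: 2.33
eef_pos: [0.6176, 0.0953, 0.0755]
ee_rot: [-3.13, 0.008, -1.379]
force: [0.5, 0.6, 0.8]
width: 0.0874
```

Call:
apply_moves --increments '[-0.0042, 0.0102, -0.03, -0.01, 0.0098, 0.013, 0, 0, -0.02, 0, 0, 0, 0, 0, 0, 0, 0, 0]'

```text
t: 2.58
eef_pos: [0.6166, 0.1073, 0.0301]
ee_rot: [-3.135, 0.001, -1.361]
force: [-0.4, -0.8, -0.6]
width: 0.0878
```

```bash
cat > go.py <<'E'
import sys,numpy as np
from scipy.spatial.transform import Rotation as R
from station import arm
def go(x,y,z,yaw,n=None):
    s=arm.get_state(); d=np.array([x,y,z])-s["eef_pos"]
    r=(R.from_euler("xyz",[np.pi,0,yaw])*R.from_euler("xyz",s["ee_rot"]).inv()).as_rotvec()
    print("pos",s["eef_pos"].round(4),"rot",s["ee_rot"].round(4),"w",round(s["width"],4),"F",s["force"].round(1))
    print("d",d.round(4),"r",r.round(4),"rows>=",max(np.linalg.norm(d)/.0417,np.linalg.norm(r)/.125).round(1))
if __name__=="__main__": go(*map(float,sys.argv[1:5]))
E
python3 go.py 0.6134 0.1055 0.014 -1.366
python3 -c "
from h import *
save('top','pics/t1.png');save('scene','pics/s1.png')
a=cv2.imread('pics/s1.png')[180:360,250:490];cv2.imwrite('pics/s1c.png',cv2.resize(a,None,fx=3,fy=3))"
```

```text
pos [0.6166 0.1073 0.0301] rot [-3.1349e+00  6.0000e-04 -1.3607e+00] w 0.0878 F [-0.4 -0.8 -0.6]
d [-0.0032 -0.0018 -0.0161] r [-0.002   0.0064 -0.0053] rows>= 0.4
```

View pics/s1c.png

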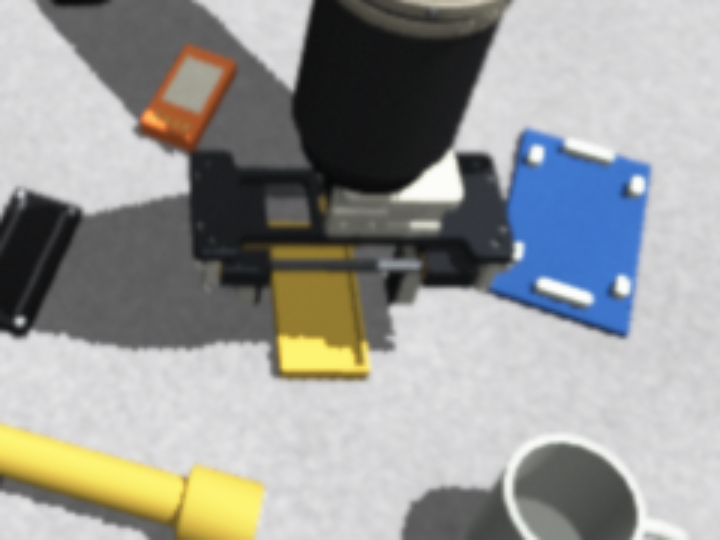

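Call:
apply_moves --increments '[-0.003, -0.0018, -0.009, -0.002, 0.006, -0.005, 0, 0, -0.007, 0, 0, 0, 0, 0, 0, 0, 0, 0]'

```text
t: 2.93
eef_pos: [0.6181, 0.1076, 0.0218]
ee_rot: [-3.13, 0.002, -1.364]
force: [-0.1, -0.4, 0.6]
width: 0.0874
```

Call:
apply_moves --increments '[0, 0, 0, 0, 0, 0, 0, 0, 0, 0, 0, 0, 0, 0, 0, 0, 0, 0, 0, 0, 0, 0, 0, 0, 0, 0, 0, 0, 0, 0, 0, 0, 0, 0, 0, 0]' --hand 1

```text
t: 3.43
eef_pos: [0.6193, 0.1076, 0.0242]
ee_rot: [-3.127, 0.002, -1.364]
force: [-0.6, 0.3, -0.9]
width: 0.0564
```

```bash
python3 go.py 0.6134 0.1055 0.014 -1.366
```

```text
pos [0.6193 0.1076 0.0242] rot [-3.1266e+00  2.4000e-03 -1.3640e+00] w 0.0564 F [-0.6  0.3 -0.9]
d [-0.0059 -0.0021 -0.0102] r [-0.0055  0.0142 -0.002 ] rows>= 0.3
```

Call:
apply_moves --increments '[0, 0, -0.0004, -0.001, 0.002, 0, 0, 0, -0.0004, -0.001, 0.002, 0, -0.006, -0.002, -0.001, -0.004, 0.01, 0, -0.001, 0, -0.012, -0.001, 0.003, 0, 0, 0, -0.001, 0, 0.002, 0]' --hand 0

```text
t: 3.85
eef_pos: [0.6139, 0.1061, 0.0115]
ee_rot: [3.14, -0.001, -1.363]
force: [1.5, 0.2, 0.2]
width: 0.0832
```

```bash
python3 go.py 0.6134 0.1055 0.014 -1.366
```

```text
pos [0.6139 0.1061 0.0115] rot [ 3.1399e+00 -7.0000e-04 -1.3626e+00] w 0.0832 F [1.5 0.2 0.2]
d [-0.0005 -0.0006  0.0025] r [ 0.001  -0.0015 -0.0034] rows>= 0.1
```

Good pose; compensate z slightly while closing.

Call:
apply_moves --increments '[0, 0, 0.002, 0, 0, 0, 0, 0, 0, 0, 0, 0, -0.0005, 0, -0.0003, 0, 0.001, 0, -0.0005, 0, -0.0003, 0, 0.001, 0, 0, 0, -0.0003, 0, 0.001, 0, 0, 0, -0.0003, 0, 0.001, 0]' --hand 1

```text
t: 4.35
eef_pos: [0.6128, 0.1064, 0.0114]
ee_rot: [3.135, -0.0, -1.362]
force: [-2.0, -0.6, 6.3]
width: 0.0579
```

```bash
python3 go.py 0.6134 0.1055 0.014 -1.366
```

```text
pos [0.6128 0.1064 0.0114] rot [ 3.1354 -0.     -1.3618] w 0.0579 F [-2.  -0.6  6.3]
d [ 0.0006 -0.0009  0.0026] r [ 0.0013 -0.006  -0.0042] rows>= 0.1
```

Call:
apply_moves --increments '[0, 0, 0.02, 0, 0, 0, 0, 0, 0.03, 0, 0, 0, -0.012, 0.021, 0.02, 0, 0, -0.049, -0.0128, 0.0222, 0, 0, 0, -0.049, -0.0128, 0.0222, 0, 0, 0, -0.049, -0.0128, 0.0222, 0, 0, 0, -0.049, -0.0128, 0.0222, 0, 0, 0, -0.049, -0.0128, 0.0222, 0, 0, 0, -0.049, -0.0128, 0.0222, 0, 0, 0, -0.049, -0.008, 0.014, 0, 0, 0, -0.03, 0, 0, 0, 0, 0, 0]'

```text
t: 5.27
eef_pos: [0.5072, 0.2782, 0.0788]
ee_rot: [3.126, -0.001, -1.76]
force: [-0.1, 0.1, -1.3]
width: 0.0576
```

```bash
python3 go.py 0.5106 0.2837 0.03 -1.755
```

```text
pos [0.5072 0.2782 0.0788] rot [ 3.1256e+00 -1.2000e-03 -1.7597e+00] w 0.0576 F [-0.1  0.1 -1.3]
d [ 0.0034  0.0055 -0.0488] r [-0.0018 -0.0159  0.0047] rows>= 1.2
```

Call:
apply_moves --increments '[0.0034, 0.0055, -0.015, -0.002, -0.016, 0.005, 0, 0, -0.018, 0, 0, 0, 0, 0, 0, 0, 0, 0]'

```text
t: 5.52
eef_pos: [0.5099, 0.2849, 0.045]
ee_rot: [-3.141, 0.001, -1.75]
force: [-0.2, -0.8, -1.2]
width: 0.0577
```

```bash
python3 go.py 0.5106 0.2837 0.020 -1.755
```

```text
pos [0.5099 0.2849 0.045 ] rot [-3.1407e+00  6.0000e-04 -1.7503e+00] w 0.0577 F [-0.2 -0.8 -1.2]
d [ 0.0007 -0.0012 -0.025 ] r [-0.0004  0.0009 -0.0047] rows>= 0.6
```

Call:
apply_moves --increments '[0.0007, -0.0012, -0.008, 0, 0, -0.004, 0, 0, -0.008, 0, 0, 0, 0, 0, -0.004, 0, 0, 0, 0, 0, 0, 0, 0, 0]'

```text
t: 5.85
eef_pos: [0.5111, 0.2819, 0.0234]
ee_rot: [3.141, -0.001, -1.755]
force: [-0.2, 0.3, -1.1]
width: 0.0579
```

```bash
python3 go.py 0.5106 0.2837 0.020 -1.755; python3 -c "
from h import *
save('scene','pics/s2.png');save('top','pics/t2.png')
a=cv2.imread('pics/s2.png')[190:320,370:510];b=cv2.imread('pics/t2.png')[160:290,70:210];cv2.imwrite('pics/c2.png',np.hstack([cv2.resize(a,(390,390)),cv2.resize(b,(390,390))]))"
```

```text
pos [0.5111 0.2819 0.0234] rot [ 3.1415e+00 -1.0000e-03 -1.7552e+00] w 0.0579 F [-0.2  0.3 -1.1]
d [-0.0005  0.0018 -0.0034] r [ 0.001  -0.0003  0.0002] rows>= 0.1
```

View pics/c2.png

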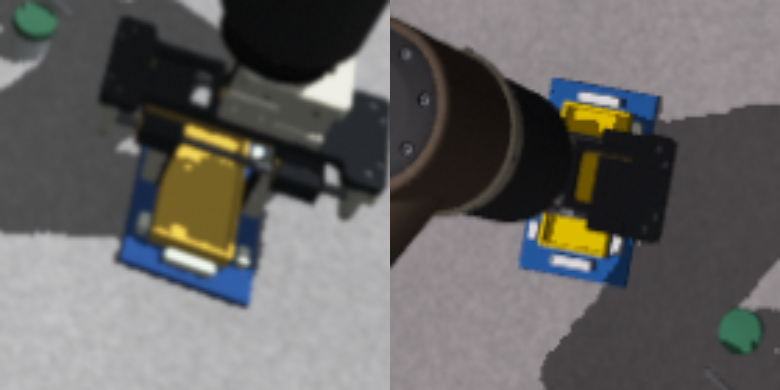

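Call:
apply_moves --increments '[0, 0.0015, -0.002, 0, 0, 0, 0, 0, -0.003, 0, 0, 0]'

```text
t: 6.12
eef_pos: [0.5124, 0.2844, 0.0204]
ee_rot: [-3.139, 0.002, -1.755]
force: [1.3, 0.2, -1.7]
width: 0.058
```

Call:
apply_moves --increments '[0, 0, 0, 0, 0, 0, 0, 0, 0, 0, 0, 0, 0, 0, 0, 0, 0, 0, 0, 0, 0, 0, 0, 0, 0, 0, 0.02, 0, 0, 0, 0, 0, 0.035, 0, 0, 0, 0, 0, 0.035, 0, 0, 0]' --hand 0

```text
t: 6.7
eef_pos: [0.5086, 0.2811, 0.1058]
ee_rot: [3.136, -0.009, -1.756]
force: [0.9, 0.4, -1.2]
width: 0.0874
```

Call:
apply_moves --increments '[0, 0, 0.04, 0, 0, 0, 0.0025, -0.0385, 0.02, 0, 0, 0.005, 0.0025, -0.0385, 0, 0, 0, 0.005, 0.0025, -0.0385, 0, 0, 0, 0.005, 0.0025, -0.0385, 0, 0, 0, 0.005, 0.0025, -0.0385, 0, 0, 0, 0.005, 0.0025, -0.0385, 0, 0, 0, 0.005, 0.0025, -0.0385, 0, 0, 0, 0.005, 0.0025, -0.0385, 0, 0, 0, 0.005, 0.0025, -0.0385, 0, 0, 0, 0.005, 0.0025, -0.0385, 0, 0, 0, 0.005, 0.0025, -0.0385, 0, 0, 0, 0.005, 0.0025, -0.0385, 0, 0, 0, 0.005, 0.0025, -0.0385, 0, 0, 0, 0.005, 0.0025, -0.03, 0, 0, 0, 0.005, 0, 0, 0, 0, 0, 0, 0, 0, 0, 0, 0, 0]'

```text
t: 8.12
eef_pos: [0.5447, -0.2677, 0.1833]
ee_rot: [-3.124, 0.006, -1.673]
force: [-0.1, 0.5, 0.7]
width: 0.0874
```

```bash
python3 - <<'E'
from fit import *
from go import go
t=save('top','pics/t3.png');s=save('scene','pics/s3.png')
for ims in ({"top":t},{"scene":s},{"top":t,"scene":s}): print(*fit("shell",ims,(.5106,.2837),.008),*fit("nest",ims,(.5106,.2837))[0])
go(.546,-.2995,.078,-1.686)
E
```

```text
[ 0.5139  0.286  -0.1903] [ 0.   0.  -0.2 -0.1 -0. ] 0.5114 0.2853 -0.1754
[ 0.5118  0.2837 -0.1947] [ 0.  -0.  -0.  -0.2  0.3] 0.5219 0.2709 0.0096
[ 0.5128  0.2845 -0.1977] [ 0.6  0.4 -0.1 -0.1 -0.1  0.4  0.4  0.  -0.2  0.3] 0.5154 0.2779 -0.0701
pos [ 0.5448 -0.2663  0.1834] rot [-3.1241  0.0058 -1.6714] w 0.0878 F [ 0.1  0.7 -0.4]
d [ 0.0012 -0.0332 -0.1054] r [-0.0039  0.018  -0.0145] rows>= 2.7
```

Call:
apply_moves --increments '[0.0012, -0.017, -0.02, -0.004, 0.018, -0.0145, 0, -0.015, -0.025, 0, 0, 0, 0, 0, -0.02, 0, 0, 0, 0, 0, 0, 0, 0, 0]'

```text
t: 8.55
eef_pos: [0.5482, -0.2946, 0.1198]
ee_rot: [-3.136, -0.0, -1.68]
force: [-0.9, 0.9, -0.8]
width: 0.0877
```

```bash
python3 go.py .546 -.2995 .078 -1.686;
```

```text
pos [ 0.5482 -0.2946  0.1198] rot [-3.1356e+00 -4.0000e-04 -1.6803e+00] w 0.0877 F [-0.9  0.9 -0.8]
d [-0.0022 -0.0049 -0.0418] r [ 0.0011  0.0059 -0.0057] rows>= 1.0
```

Call:
apply_moves --increments '[-0.002, -0.005, -0.014, 0.001, 0.006, -0.006, -0.0005, 0, -0.014, 0, 0.001, 0, 0, 0, -0.012, 0, 0, 0, 0, 0, -0.001, 0, 0, 0]'

```text
t: 8.88
eef_pos: [0.5478, -0.2961, 0.0802]
ee_rot: [-3.14, -0.001, -1.68]
force: [-0.6, 0.1, -0.8]
width: 0.0879
```

```bash
python3 go.py .546 -.2995 .078 -1.686;
```

```text
pos [ 0.5478 -0.2961  0.0802] rot [-3.1401e+00 -1.1000e-03 -1.6805e+00] w 0.0879 F [-0.6  0.1 -0.8]
d [-0.0018 -0.0034 -0.0022] r [ 0.0012  0.0013 -0.0055] rows>= 0.1
```

Call:
apply_moves --increments '[-0.001, -0.003, -0.002, 0, 0, 0, -0.0005, 0, 0, 0, 0, 0, -0.0005, 0, -0.0003, 0, 0.001, 0, -0.0005, 0, -0.0003, 0, 0.001, 0, -0.0005, 0, -0.0003, 0, 0.001, 0, -0.0005, 0, -0.0003, 0, 0.001, 0, 0, 0, 0, 0, 0.001, 0, 0, 0, 0, 0, 0.001, 0]' --hand 1

```text
t: 9.55
eef_pos: [0.5465, -0.2987, 0.0813]
ee_rot: [-3.141, -0.003, -1.678]
force: [-0.3, 0.1, 0.1]
width: 0.0398
```

```bash
python3 go.py .546 -.2995 .078 -1.686;
```

```text
pos [ 0.5465 -0.2987  0.0813] rot [-3.1410e+00 -3.0000e-03 -1.6778e+00] w 0.0398 F [-0.3  0.1  0.1]
d [-0.0005 -0.0008 -0.0033] r [ 0.0031  0.0003 -0.0082] rows>= 0.1
```

Call:
apply_moves --increments '[0, 0, -0.002, 0.001, 0, -0.002, 0, 0, -0.001, 0, 0, -0.002, 0, 0, -0.0005, 0, 0, 0, 0, 0, -0.0003, 0, 0, 0, 0, 0, -0.0003, 0, 0, 0]'

```text
t: 9.97
eef_pos: [0.5471, -0.3005, 0.0777]
ee_rot: [-3.139, -0.004, -1.683]
force: [0.8, 1.3, 1.7]
width: 0.0247
```

```bash
python3 go.py .546 -.2995 .078 -1.686;
```

```text
pos [ 0.5471 -0.3005  0.0777] rot [-3.1394 -0.0039 -1.6827] w 0.0247 F [0.8 1.3 1.7]
d [-0.0011  0.001   0.0003] r [ 0.0041  0.0017 -0.0033] rows>= 0.0
```

Call:
apply_moves --increments '[-0.0046, 0.0005, 0.0091, 0, 0, 0, -0.0057, 0.0007, 0.0085, 0, 0, 0, -0.0067, 0.0008, 0.0078, 0, 0, 0, -0.0076, 0.0009, 0.0069, 0, 0, 0, -0.0083, 0.001, 0.006, 0, 0, 0, -0.009, 0.001, 0.0049, 0, 0, 0]'

```text
t: 10.47
eef_pos: [0.5052, -0.2956, 0.1227]
ee_rot: [-3.136, -0.005, -1.682]
force: [1.8, -0.8, -3.2]
width: 0.0245
```

```bash
cat > arc.py <<'E'
from go import *
s=arm.get_state(); p=s["eef_pos"]; c=np.array([.5425,-.2995]); u=np.array([np.cos(.115),-np.sin(.115)])
a=(p[:2]-c)@u+.075; z=p[2]+.008-.052
print("r",np.hypot(a,z).round(4),"clamp",round(np.arctan2(z,a)-.3588,3),"lat",((p[:2]-c)@[ -u[1],u[0]]).round(4)); go(*p,-1.686)
E
python3 arc.py
```

```text
r 0.0871 clamp 0.768 lat -0.0004
pos [ 0.5052 -0.2956  0.1227] rot [-3.1363 -0.0046 -1.6817] w 0.0245 F [ 1.8 -0.8 -3.2]
d [0. 0. 0.] r [ 0.0052  0.0048 -0.0043] rows>= 0.1
```

Call:
apply_moves --increments '[-0.0094, 0.0011, 0.003, 0, 0, 0, -0.0098, 0.0011, 0.002, 0, 0, 0, -0.01, 0.0011, 0.001, 0, 0, 0, -0.0101, 0.0011, 0, 0, 0, 0, -0.0101, 0.0011, -0.0012, 0, 0, 0, -0.0099, 0.0011, -0.0024, 0, 0, 0]'

```text
t: 10.97
eef_pos: [0.4404, -0.2881, 0.1284]
ee_rot: [-3.13, -0.005, -1.681]
force: [3.5, -0.8, -5.3]
width: 0.0247
```

```bash
python3 arc.py
```

```text
r 0.0888 clamp 1.53 lat -0.0004
pos [ 0.4404 -0.2881  0.1284] rot [-3.1302 -0.0049 -1.6815] w 0.0247 F [ 3.5 -0.8 -5.3]
d [0. 0. 0.] r [ 0.0061  0.0108 -0.0045] rows>= 0.1
```

Call:
apply_moves --increments '[-0.0092, 0.0011, -0.005, 0.002, 0.005, 0, -0.0088, 0.001, -0.0062, 0, 0, 0, -0.007, 0.0008, -0.006, 0, 0, 0, -0.001, 0, -0.001, 0, 0, 0]'

```text
t: 11.3
eef_pos: [0.4084, -0.2844, 0.1097]
ee_rot: [-3.137, -0.003, -1.681]
force: [5.1, -0.8, -2.6]
width: 0.0244
```

```bash
python3 arc.py
```

```text
r 0.0889 clamp 1.951 lat -0.0004
pos [ 0.4084 -0.2844  0.1097] rot [-3.137  -0.0033 -1.6814] w 0.0244 F [ 5.1 -0.8 -2.6]
d [0. 0. 0.] r [ 0.0038  0.0042 -0.0046] rows>= 0.1
```

Call:
apply_moves --increments '[0, 0, 0, 0, 0, 0, 0, 0, 0, 0, 0, 0, 0, 0, 0, 0, 0, 0, 0, 0, 0, 0, 0, 0, 0, 0, 0.03, 0, 0, 0, 0, 0, 0.03, 0, 0, 0, 0.03, -0.003, 0.005, 0, 0, 0, 0.035, -0.004, 0, 0, 0, 0, 0.035, -0.004, -0.01, 0, 0, 0, 0.025, -0.003, -0.02, 0, 0, 0, 0, 0, -0.02, 0, 0, 0, 0, 0, 0, 0, 0, 0]' --hand 0

```text
t: 12.3
eef_pos: [0.5348, -0.298, 0.1261]
ee_rot: [3.138, -0.002, -1.683]
force: [-1.8, 0.2, -0.9]
width: 0.0872
```

```bash
python3 - <<'E'
from h import *
from go import go
s=save('scene','pics/s4.png');t=save('top','pics/t4.png')
go(.5425,-.2993,.036,-1.686)
cv2.imwrite('pics/c4.png',np.hstack([cv2.resize(s[140:270,130:270],(390,390)),cv2.resize(t[140:270,330:470],(390,390))])[:,:,::-1])
E
```

```text
pos [ 0.5356 -0.2988  0.1296] rot [ 3.1412 -0.0035 -1.6819] w 0.0876 F [0.3 0.1 0.7]
d [ 0.0069 -0.0005 -0.0936] r [ 0.0034 -0.0008 -0.0041] rows>= 2.2
```

View pics/c4.png

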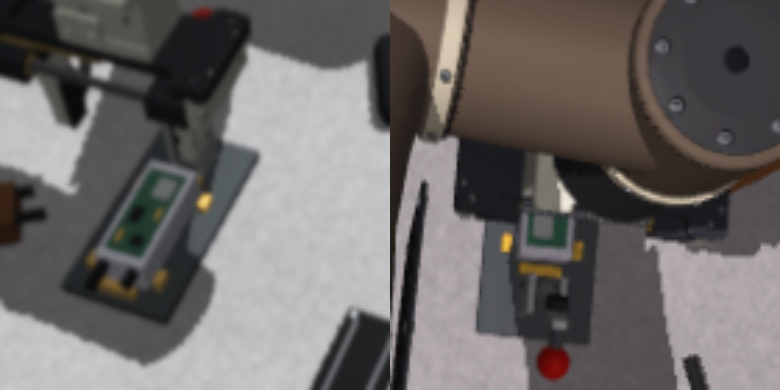

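Call:
apply_moves --increments '[0.007, -0.0005, -0.02, 0.003, 0, -0.004, 0, 0, -0.025, 0, 0, 0, 0, 0, -0.02, 0, 0, 0, 0, 0, 0, 0, 0, 0]'

```text
t: 12.73
eef_pos: [0.5439, -0.3004, 0.0705]
ee_rot: [-3.134, -0.003, -1.686]
force: [-1.1, 0.9, -0.2]
width: 0.0876
```

```bash
python3 go.py .5425 -.2993 .036 -1.686
```

```text
pos [ 0.5439 -0.3004  0.0705] rot [-3.1338e+00 -2.5000e-03 -1.6856e+00] w 0.0876 F [-1.1  0.9 -0.2]
d [-0.0014  0.0011 -0.0345] r [ 0.0034  0.0074 -0.0005] rows>= 0.8
```

Call:
apply_moves --increments '[-0.0014, 0.001, -0.012, 0.003, 0.007, 0, -0.0003, 0, -0.012, 0, 0.001, 0, -0.0003, 0, -0.01, 0, 0, 0, -0.0003, 0, 0, 0, 0, 0]'

```text
t: 13.07
eef_pos: [0.5426, -0.3003, 0.0403]
ee_rot: [-3.137, -0.002, -1.685]
force: [-0.4, 0.2, -0.5]
width: 0.0876
```

```bash
python3 go.py .5425 -.2993 .036 -1.686
```

```text
pos [ 0.5426 -0.3003  0.0403] rot [-3.1366e+00 -1.8000e-03 -1.6851e+00] w 0.0876 F [-0.4  0.2 -0.5]
d [-0.0001  0.001  -0.0043] r [ 0.0023  0.0047 -0.0009] rows>= 0.1
```

Call:
apply_moves --increments '[0, 0.0005, -0.003, 0.001, 0.002, 0, -0.0004, 0, -0.002, 0, 0.001, 0, -0.0004, 0, -0.0006, 0, 0.001, 0, -0.0004, 0, -0.0004, 0, 0.001, 0, -0.0004, 0, -0.0004, 0, 0.001, 0, -0.0004, 0, -0.0004, 0, 0.001, 0, -0.0004, 0, -0.0004, 0, 0.001, 0, 0, 0, 0, 0, 0, 0, 0, 0, 0, 0, 0, 0, 0, 0, 0, 0, 0, 0]' --hand 1 --force 30

```text
t: 13.9
eef_pos: [0.5414, -0.3002, 0.035]
ee_rot: [3.141, -0.002, -1.685]
force: [-0.4, 0.7, -0.6]
width: 0.0439
```

```bash
python3 go.py .5425 -.2993 .036 -1.686
```

```text
pos [ 0.5414 -0.3002  0.035 ] rot [ 3.1411e+00 -2.5000e-03 -1.6845e+00] w 0.0439 F [-0.4  0.7 -0.6]
d [0.0011 0.0009 0.001 ] r [ 0.0024 -0.0007 -0.0015] rows>= 0.0
```

Call:
apply_moves --increments '[0, 0, 0.02, 0, 0, 0, 0, 0, 0.035, 0, 0, 0, 0, 0, 0.035, 0, 0, 0, -0.002, 0.0385, 0.01, 0, 0, -0.005, -0.002, 0.0385, 0, 0, 0, -0.005, -0.002, 0.0385, 0, 0, 0, -0.005, -0.002, 0.0385, 0, 0, 0, -0.005, -0.002, 0.0385, 0, 0, 0, -0.005, -0.002, 0.0385, 0, 0, 0, -0.005, -0.002, 0.0385, 0, 0, 0, -0.005, -0.002, 0.0385, 0, 0, 0, -0.005, -0.002, 0.0385, 0, 0, 0, -0.005, -0.002, 0.0385, 0, 0, 0, -0.005, -0.002, 0.0385, 0, 0, 0, -0.005, -0.002, 0.0385, 0, 0, 0, -0.005, -0.002, 0.0385, 0, 0, 0, -0.005, -0.002, 0.025, 0, 0, 0, -0.005, 0, 0, 0, 0, 0, 0, 0, 0, 0, 0, 0, 0]'

```text
t: 15.48
eef_pos: [0.5017, 0.249, 0.1365]
ee_rot: [3.136, 0.002, -1.765]
force: [0.3, -0.1, -1.9]
width: 0.0436
```

```bash
python3 go.py .5128 .2847 .05 -1.764
```

```text
pos [0.5017 0.249  0.1365] rot [ 3.1361e+00  1.7000e-03 -1.7645e+00] w 0.0436 F [ 0.3 -0.1 -1.9]
d [ 0.0111  0.0357 -0.0865] r [-0.0027 -0.0051  0.0005] rows>= 2.3
```

Call:
apply_moves --increments '[0.006, 0.018, -0.01, -0.003, -0.005, 0, 0.004, 0.014, -0.025, 0, 0, 0, 0, 0, -0.025, 0, 0, 0, 0, 0, 0, 0, 0, 0]'

```text
t: 15.82
eef_pos: [0.5122, 0.281, 0.0762]
ee_rot: [-3.14, 0.002, -1.765]
force: [-1.3, -2.0, -2.7]
width: 0.0438
```

```bash
python3 go.py .5128 .2847 .05 -1.764
```

```text
pos [0.5122 0.281  0.0762] rot [-3.140e+00  2.200e-03 -1.765e+00] w 0.0438 F [-1.3 -2.  -2.7]
d [ 0.0006  0.0037 -0.0262] r [-0.0019  0.002   0.001 ] rows>= 0.6
```

Call:
apply_moves --increments '[0.0005, 0.0035, -0.012, -0.002, 0.002, 0, 0, 0, -0.009, 0, 0, 0, 0, 0, 0, 0, 0, 0]'

```text
t: 16.07
eef_pos: [0.5132, 0.2826, 0.0546]
ee_rot: [3.141, -0.001, -1.767]
force: [-0.3, -0.0, -1.4]
width: 0.0436
```

```bash
python3 - <<'E'
from h import *
from go import go
s=save('scene','pics/s5.png');t=save('top','pics/t5.png')
go(.5128,.2847,.036,-1.764)
cv2.imwrite('pics/c5.png',np.hstack([cv2.resize(s[200:320,380:500],(400,400),interpolation=2),cv2.resize(t[165:275,85:195],(400,400),interpolation=2)])[:,:,::-1])
E
```

```text
pos [0.5139 0.2832 0.0561] rot [-3.1407e+00 -1.0000e-04 -1.7664e+00] w 0.0438 F [ 0.   0.1 -1.8]
d [-0.0011  0.0015 -0.0201] r [0.0002 0.0009 0.0024] rows>= 0.5
```

View pics/c5.png

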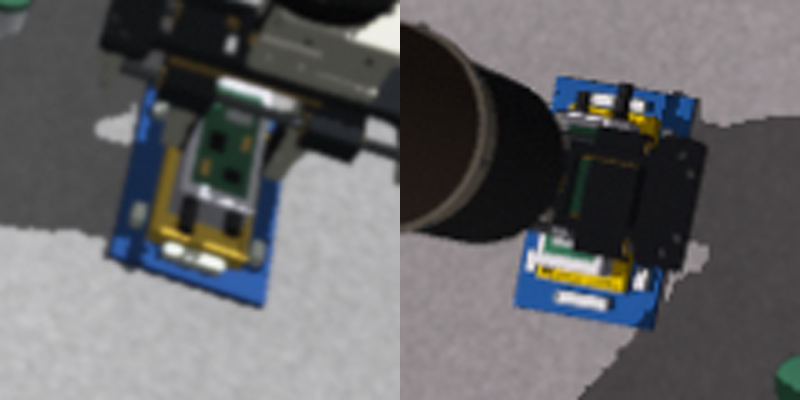

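```bash
python3 - <<'E'
from fit import *
B["c"]=(-50,50,-22,22,28)
X=proj("top",corners("c",(.5139,.2832,-.195),.031)); print(((X-[85,165])*400/110).round(0).tolist())
X=proj("scene",corners("c",(.5139,.2832,-.195),.031)); print(((X-[380,200])*400/120).round(0).tolist())
t=cv2.imread("pics/t5.png")
for c in (236,): print(t[228:250,c//1-2-0 if 0 else 85+int(570*110/400)].tolist())
E
```

```text
[[210.0, 275.0], [198.0, 273.0], [146.0, 262.0], [132.0, 259.0], [243.0, 124.0], [231.0, 118.0], [178.0, 111.0], [165.0, 105.0]]
[[193.0, 97.0], [207.0, 71.0], [261.0, 118.0], [276.0, 93.0], [166.0, 214.0], [180.0, 189.0], [238.0, 239.0], [254.0, 214.0]]
[[143, 141, 147], [145, 143, 149], [145, 143, 150], [145, 142, 149], [145, 142, 150], [145, 143, 151], [146, 144, 151], [145, 143, 150], [144, 141, 148], [143, 141, 147], [144, 142, 149], [147, 143, 150], [147, 143, 151], [145, 143, 150], [145, 143, 150], [146, 143, 151], [149, 146, 153], [148, 145, 152], [146, 143, 150], [144, 142, 148], [142, 140, 146], [145, 142, 149]]
```

Call:
apply_moves --increments '[-0.001, 0.0015, -0.007, 0, 0.001, 0.002, -0.0003, 0, -0.008, 0, 0, 0, -0.0003, 0, -0.004, 0, 0, 0]'

```text
t: 16.42
eef_pos: [0.514, 0.2858, 0.0392]
ee_rot: [-3.138, 0.005, -1.765]
force: [-0.1, -0.6, -2.2]
width: 0.0434
```

```bash
python3 go.py .5128 .2847 .036 -1.764
```

```text
pos [0.514  0.2858 0.0392] rot [-3.1382  0.0048 -1.7645] w 0.0434 F [-0.1 -0.6 -2.2]
d [-0.0012 -0.0011 -0.0032] r [-0.0041  0.0043  0.0005] rows>= 0.1
```

Call:
apply_moves --increments '[-0.001, -0.001, -0.004, -0.004, 0.004, 0, -0.0005, 0, -0.001, 0, 0, 0]'

```text
t: 16.58
eef_pos: [0.5134, 0.2852, 0.0355]
ee_rot: [-3.139, 0.001, -1.763]
force: [-2.8, -4.9, 15.9]
width: 0.0434
```

```bash
python3 go.py .5128 .2847 .036 -1.764
```

```text
pos [0.5134 0.2852 0.0355] rot [-3.1394e+00  8.0000e-04 -1.7628e+00] w 0.0434 F [-2.8 -4.9 15.9]
d [-0.0006 -0.0005  0.0005] r [-0.0004  0.0023 -0.0012] rows>= 0.0
```

Seated (contact 16 N). Release and rise, then go to the cover.

Call:
apply_moves --increments '[0, 0, 0, 0, 0, 0, 0, 0, 0, 0, 0, 0, 0, 0, 0, 0, 0, 0, 0, 0, 0, 0, 0, 0, 0, 0, 0.02, 0, 0, 0, 0, 0, 0.035, 0, 0, 0, 0, 0, 0.035, 0, 0, 0]' --hand 0

```text
t: 17.17
eef_pos: [0.5097, 0.282, 0.1203]
ee_rot: [3.136, -0.011, -1.763]
force: [0.2, 1.2, 0.4]
width: 0.084
```

Call:
apply_moves --increments '[0.01, -0.036, 0, 0, 0, 0, 0.011, -0.036, 0, 0, 0, 0, 0.011, -0.036, 0, 0, 0, 0, 0.011, -0.036, 0, 0, 0, 0, 0.011, -0.036, 0, 0, 0, 0, 0.011, -0.036, 0, 0, 0, 0, 0.011, -0.036, 0, 0, 0, 0, 0.011, -0.036, 0, 0, 0, 0, 0.011, -0.036, 0, 0, 0, 0, 0.011, -0.036, 0, 0, 0, 0, 0.007, -0.02, 0, 0, 0, 0, 0, 0, 0, 0, 0, 0, 0, 0, 0, 0, 0, 0]'

```text
t: 18.25
eef_pos: [0.633, -0.1113, 0.13]
ee_rot: [-3.134, 0.003, -1.755]
force: [-1.4, -0.3, -0.8]
width: 0.0877
```

```bash
python3 - <<'E'
from fit import *
from go import go
t=save('top','pics/t6.png');s=save('scene','pics/s6.png')
for ims in ({"top":t},{"scene":s}): print(*fit("shell",ims,(.5106,.2837),.008))
go(.6293,-.1014,.013,-.165-1.571)
cv2.imwrite('pics/c6.png',np.hstack([cv2.resize(s[200:320,380:500],(400,400),interpolation=2),cv2.resize(t[165:275,85:195],(400,400),interpolation=2)])[:,:,::-1])
E
```

```text
[0.4642 0.318  0.8665] [-0.1 -0.   6.5  3.6  5.9]
[ 0.5125  0.2598 -0.195 ] [-0.  -0.1  3.3  0.3  1.3]
pos [ 0.6327 -0.11    0.1301] rot [-3.1341e+00  2.6000e-03 -1.7537e+00] w 0.0876 F [-0.3  0.8 -0.7]
d [-0.0034  0.0086 -0.1171] r [-0.0012  0.0078  0.0177] rows>= 2.8
```

View pics/c6.png

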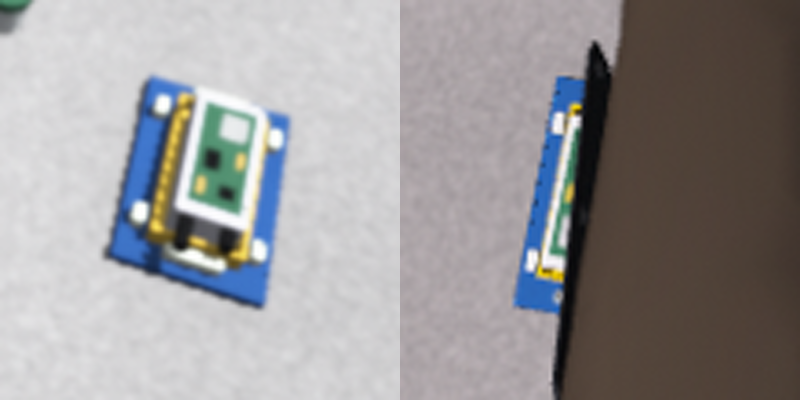

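Call:
apply_moves --increments '[-0.0034, 0.0086, -0.02, -0.001, 0.008, 0.018, 0, 0, -0.03, 0, 0, 0, 0, 0, -0.03, 0, 0, 0, 0, 0, 0, 0, 0, 0]'

```text
t: 18.68
eef_pos: [0.6304, -0.0964, 0.0512]
ee_rot: [-3.135, 0.002, -1.73]
force: [-1.1, 0.2, -1.2]
width: 0.0877
```

```bash
python3 go.py .6293 -.1014 .013 -1.736
```

```text
pos [ 0.6304 -0.0964  0.0512] rot [-3.1353e+00  2.2000e-03 -1.7300e+00] w 0.0877 F [-1.1  0.2 -1.2]
d [-0.0011 -0.005  -0.0382] r [-0.0012  0.0066 -0.006 ] rows>= 0.9
```

Call:
apply_moves --increments '[-0.001, -0.004, -0.013, -0.001, 0.006, -0.005, -0.0005, 0, -0.013, 0, 0.001, 0, -0.0005, 0, -0.01, 0, 0.001, 0, -0.0004, 0, -0.001, 0, 0.001, 0]'

```text
t: 19.02
eef_pos: [0.6295, -0.0969, 0.0156]
ee_rot: [-3.142, -0.0, -1.729]
force: [-0.6, -0.1, -0.4]
width: 0.0875
```

```bash
python3 go.py .6293 -.1014 .013 -1.736
```

```text
pos [ 0.6295 -0.0969  0.0156] rot [-3.1416e+00 -3.0000e-04 -1.7293e+00] w 0.0875 F [-0.6 -0.1 -0.4]
d [-0.0002 -0.0045 -0.0026] r [ 0.0003 -0.     -0.0067] rows>= 0.1
```

Call:
apply_moves --increments '[0, -0.005, -0.003, 0, 0, -0.007, -0.0003, 0, -0.0005, 0, 0.001, 0, -0.0003, 0, -0.0004, 0, 0.001, 0, -0.0003, 0, -0.0004, 0, 0.001, 0, -0.0003, 0, -0.0004, 0, 0.001, 0, -0.0003, 0, -0.0004, 0, 0.001, 0, 0, 0, 0, 0, 0, 0, 0, 0, 0, 0, 0, 0]' --hand 1 --force 20

```text
t: 19.68
eef_pos: [0.6303, -0.1023, 0.0139]
ee_rot: [3.142, -0.0, -1.736]
force: [-1.2, -0.1, -0.6]
width: 0.0541
```

```bash
python3 go.py .6293 -.1014 .013 -1.736
```

```text
pos [ 0.6303 -0.1023  0.0139] rot [ 3.1416e+00 -1.0000e-04 -1.7365e+00] w 0.0541 F [-1.2 -0.1 -0.6]
d [-0.001   0.0009 -0.0009] r [ 0.0001 -0.      0.0005] rows>= 0.0
```

Call:
apply_moves --increments '[0, 0, 0.02, 0, 0, 0, 0, 0, 0.035, 0, 0, 0, 0, 0, 0.035, 0, 0, 0, -0.011, 0.036, 0.01, 0, 0, -0.003, -0.011, 0.036, 0, 0, 0, -0.003, -0.011, 0.036, 0, 0, 0, -0.003, -0.011, 0.036, 0, 0, 0, -0.003, -0.011, 0.036, 0, 0, 0, -0.003, -0.011, 0.036, 0, 0, 0, -0.003, -0.011, 0.036, 0, 0, 0, -0.003, -0.011, 0.036, 0, 0, 0, -0.003, -0.011, 0.036, 0, 0, 0, -0.003, -0.008, 0.028, 0, 0, 0, -0.003, 0, 0.01, 0, 0, 0, 0, 0, 0, 0, 0, 0, 0]'

```text
t: 20.93
eef_pos: [0.5144, 0.274, 0.1198]
ee_rot: [-3.14, 0.005, -1.773]
force: [-0.2, -0.6, -1.3]
width: 0.0539
```

```bash
python3 go.py .514 .285 .065 -1.764
```

```text
pos [0.5144 0.274  0.1198] rot [-3.1404  0.0048 -1.7732] w 0.0539 F [-0.2 -0.6 -1.3]
d [-0.0004  0.011  -0.0548] r [-0.0045  0.0021  0.0092] rows>= 1.3
```

Call:
apply_moves --increments '[-0.0004, 0.011, -0.015, -0.004, 0.002, 0.009, 0, 0, -0.02, 0, 0, 0, 0, 0, -0.01, 0, 0, 0, 0, 0, 0, 0, 0, 0]'

```text
t: 21.27
eef_pos: [0.5146, 0.285, 0.0746]
ee_rot: [-3.14, 0.002, -1.762]
force: [-0.1, -0.8, -0.2]
width: 0.0536
```

```bash
python3 - <<'E'
from fit import *
from go import go
s=save('scene','pics/s7.png');t=save('top','pics/t7.png')
go(.514,.285,.053,-1.764)
p=arm.get_state()["eef_pos"]
X=proj("scene",corners("cover",(p[0],p[1],-.193),p[2]-.0139)); print(((X-[380,200])*400/120).round(0).tolist())
X=proj("top",corners("cover",(p[0],p[1],-.193),p[2]-.0139)); print(((X-[85,165])*400/110).round(0).tolist())
cv2.imwrite('pics/c7.png',np.hstack([cv2.resize(s[200:320,380:500],(400,400),interpolation=2),cv2.resize(t[165:275,85:195],(400,400),interpolation=2)])[:,:,::-1])
E
```

```text
pos [0.5153 0.2853 0.0763] rot [-3.139   0.0037 -1.7625] w 0.0536 F [ 0.2 -0.9 -0.3]
d [-0.0013 -0.0003 -0.0233] r [-0.0031  0.0032 -0.0015] rows>= 0.6
[[205.0, 62.0], [211.0, 50.0], [290.0, 88.0], [297.0, 77.0], [176.0, 192.0], [182.0, 181.0], [267.0, 223.0], [275.0, 212.0]]
[[199.0, 279.0], [194.0, 278.0], [118.0, 263.0], [112.0, 262.0], [235.0, 109.0], [230.0, 106.0], [154.0, 93.0], [148.0, 91.0]]
```

View pics/c7.png

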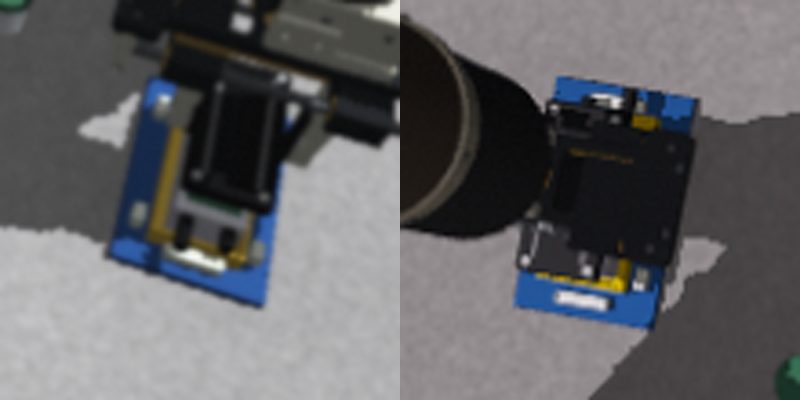

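Call:
apply_moves --increments '[-0.001, 0, -0.008, -0.003, 0.003, -0.001, -0.0003, 0, -0.009, 0, 0.001, 0, -0.0003, 0, -0.005, 0, 0.001, 0]'

```text
t: 21.62
eef_pos: [0.5157, 0.2852, 0.0562]
ee_rot: [-3.14, 0.004, -1.765]
force: [-1.3, -0.4, -0.9]
width: 0.0536
```

```bash
python3 go.py .514 .285 .053 -1.764
```

```text
pos [0.5157 0.2852 0.0562] rot [-3.1403  0.0038 -1.7651] w 0.0536 F [-1.3 -0.4 -0.9]
d [-0.0017 -0.0002 -0.0032] r [-0.0035  0.0019  0.0011] rows>= 0.1
```

Call:
apply_moves --increments '[-0.0015, 0, -0.0035, -0.003, 0.002, 0.001, -0.0005, 0, -0.0012, 0, 0, 0]'

```text
t: 21.78
eef_pos: [0.5145, 0.2849, 0.052]
ee_rot: [-3.141, 0.0, -1.763]
force: [-6.6, -1.6, 23.8]
width: 0.054
```

Call:
apply_moves --increments '[0, 0, 0, 0, 0, 0, 0, 0, 0, 0, 0, 0, 0, 0, 0, 0, 0, 0, 0, 0, 0, 0, 0, 0, 0, 0, 0.02, 0, 0, 0, 0, 0, 0.035, 0, 0, 0, 0, 0, 0.035, 0, 0, 0]' --hand 0

```text
t: 22.37
eef_pos: [0.5104, 0.2813, 0.1364]
ee_rot: [3.134, -0.012, -1.764]
force: [0.3, 0.2, 1.1]
width: 0.0868
```

Call:
apply_moves --increments '[-0.0068, -0.036, 0, 0, 0, -0.006, -0.0068, -0.036, 0, 0, 0, -0.006, -0.0068, -0.036, 0, 0, 0, -0.006, -0.0068, -0.036, 0, 0, 0, -0.006, -0.0068, -0.036, 0, 0, 0, -0.006, -0.0068, -0.036, 0, 0, 0, -0.006, -0.0068, -0.036, 0, 0, 0, -0.006, -0.005, -0.025, 0, 0, 0, -0.006, 0, 0, 0, 0, 0, 0, 0, 0, 0, 0, 0, 0]'

```text
t: 23.2
eef_pos: [0.4569, -0.0018, 0.1452]
ee_rot: [-3.138, 0.001, -1.81]
force: [1.3, -0.5, 0.7]
width: 0.0875
```

```bash
python3 - <<'E'
from fit import *
from go import go
s=save('scene','pics/s8.png');t=save('top','pics/t8.png')
go(.4557,-.010,.014,-1.814)
cv2.imwrite('pics/c8.png',np.hstack([cv2.resize(s[200:320,380:500],(400,400),interpolation=2),cv2.resize(t[165:275,85:195],(400,400),interpolation=2)])[:,:,::-1])
for ims in ({"scene":s},{"top":t}):
  print(*fit("cover",ims,(.514,.285),.039))
E
```

```text
pos [ 0.4572 -0.0007  0.1451] rot [-3.1379e+00  7.0000e-04 -1.8082e+00] w 0.0879 F [-0.6  0.2  0.6]
d [-0.0015 -0.0093 -0.1311] r [ 0.0002  0.0037 -0.0058] rows>= 3.2
[ 0.5245  0.2791 -0.1195] [-0.   0.1  0.7  0.8 -1.5]
[ 0.4858  0.2687 -0.8403] [  0.    0.1 -13.8   2.9 -13.6]
```

View pics/c8.png

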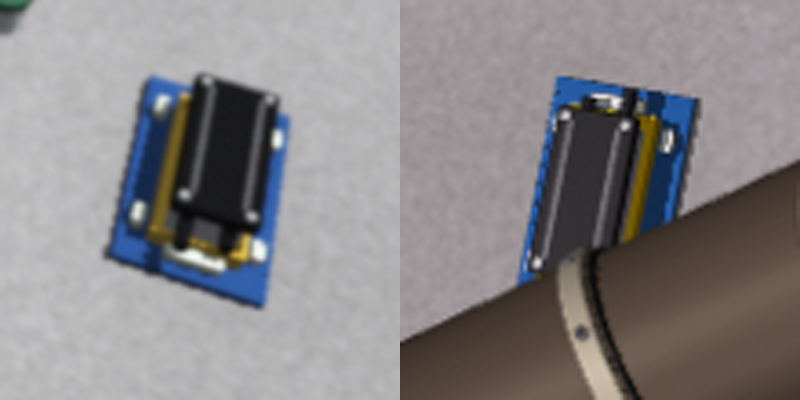

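Call:
apply_moves --increments '[-0.0015, -0.009, -0.02, 0, 0.004, -0.006, 0, 0, -0.03, 0, 0, 0, 0, 0, -0.03, 0, 0, 0, 0, 0, -0.01, 0, 0, 0, 0, 0, 0, 0, 0, 0]'

```text
t: 23.72
eef_pos: [0.4603, -0.0045, 0.054]
ee_rot: [-3.135, 0.004, -1.808]
force: [-0.0, 0.2, 0.1]
width: 0.088
```

```bash
python3 go.py .4557 -.010 .015 -1.814
```

```text
pos [ 0.4603 -0.0045  0.054 ] rot [-3.1347  0.0041 -1.8076] w 0.088 F [-0.   0.2  0.1]
d [-0.0046 -0.0055 -0.039 ] r [-0.0024  0.0077 -0.0064] rows>= 1.0
```

Call:
apply_moves --increments '[-0.005, -0.005, -0.013, -0.002, 0.008, -0.006, -0.0008, -0.0005, -0.013, 0, 0.001, 0, -0.0008, 0, -0.01, 0, 0.001, 0, -0.0005, 0, -0.001, 0, 0.001, 0]'

```text
t: 24.05
eef_pos: [0.4559, -0.0059, 0.0169]
ee_rot: [3.139, -0.0, -1.807]
force: [-0.5, 0.1, -0.4]
width: 0.0879
```

```bash
python3 go.py .4557 -.010 .015 -1.814
```

```text
pos [ 0.4559 -0.0059  0.0169] rot [ 3.1392e+00 -5.0000e-04 -1.8072e+00] w 0.0879 F [-0.5  0.1 -0.4]
d [-0.0002 -0.0041 -0.0019] r [-0.0001 -0.0024 -0.0068] rows>= 0.1
```

Call:
apply_moves --increments '[0, -0.005, -0.002, 0, -0.002, -0.007, -0.0003, 0, -0.0004, 0, 0, 0, -0.0003, 0, -0.0004, 0, 0.001, 0, -0.0003, 0, -0.0004, 0, 0.001, 0, -0.0003, 0, -0.0004, 0, 0.001, 0, -0.0003, 0, -0.0004, 0, 0.001, 0, 0, 0, 0, 0, 0, 0, 0, 0, 0, 0, 0, 0, 0, 0, 0, 0, 0, 0]' --hand 1 --force 25

```text
t: 24.8
eef_pos: [0.4574, -0.0088, 0.0162]
ee_rot: [-3.142, 0.002, -1.812]
force: [-0.2, -0.0, -1.2]
width: 0.046
```

```bash
python3 go.py .4557 -.010 .015 -1.814
```

```text
pos [ 0.4574 -0.0088  0.0162] rot [-3.1416e+00  1.9000e-03 -1.8117e+00] w 0.046 F [-0.2 -0.  -1.2]
d [-0.0017 -0.0012 -0.0012] r [-0.0018  0.0005 -0.0023] rows>= 0.1
```

Call:
apply_moves --increments '[0, 0, 0.02, 0, 0, 0, 0, 0, 0.035, 0, 0, 0, 0, 0, 0.035, 0, 0, 0, 0.007, 0.036, 0.02, 0, 0, 0.006, 0.007, 0.036, 0, 0, 0, 0.006, 0.007, 0.036, 0, 0, 0, 0.006, 0.007, 0.036, 0, 0, 0, 0.006, 0.007, 0.036, 0, 0, 0, 0.006, 0.007, 0.036, 0, 0, 0, 0.006, 0.007, 0.036, 0, 0, 0, 0.006, 0.005, 0.024, 0, 0, 0, 0.006, 0, 0, 0, 0, 0, 0, 0, 0, 0, 0, 0, 0]'

```text
t: 25.88
eef_pos: [0.5064, 0.2787, 0.1304]
ee_rot: [3.136, 0.002, -1.768]
force: [-0.9, -0.7, -2.4]
width: 0.0453
```

```bash
python3 go.py .5150 .285 .078 -1.764
```

```text
pos [0.5064 0.2787 0.1304] rot [ 3.1358e+00  1.7000e-03 -1.7682e+00] w 0.0453 F [-0.9 -0.7 -2.4]
d [ 0.0086  0.0063 -0.0524] r [-0.0028 -0.0054  0.0042] rows>= 1.3
```

Call:
apply_moves --increments '[0.008, 0.006, -0.015, -0.003, -0.005, 0.004, 0, 0, -0.018, 0, 0, 0, 0, 0, -0.01, 0, 0, 0, 0, 0, 0, 0, 0, 0]'

```text
t: 26.22
eef_pos: [0.5137, 0.2834, 0.0857]
ee_rot: [3.141, -0.001, -1.765]
force: [0.6, 0.0, -2.2]
width: 0.0457
```

```bash
python3 go.py .5150 .285 .067 -1.764
```

```text
pos [0.5137 0.2834 0.0857] rot [ 3.1408e+00 -7.0000e-04 -1.7645e+00] w 0.0457 F [ 0.6  0.  -2.2]
d [ 0.0013  0.0016 -0.0187] r [ 0.0005 -0.001   0.0005] rows>= 0.5
```

Call:
apply_moves --increments '[0.001, 0.0015, -0.007, 0, 0, 0, 0, 0, -0.007, 0, 0, 0, -0.0003, 0, -0.003, 0, 0, 0]'

```text
t: 26.47
eef_pos: [0.5147, 0.2835, 0.0687]
ee_rot: [3.141, -0.0, -1.766]
force: [0.3, -0.7, -2.3]
width: 0.0456
```

```bash
python3 - <<'E'
from fit import *
from go import go
s=save('scene','pics/s9.png')
go(.515,.285,.067,-1.764)
p=arm.get_state()["eef_pos"]
X=proj("scene",corners("battery",(p[0],p[1],-.193),p[2]-.0162)); print(((X-[380,190])*400/120).round(0).tolist())
cv2.imwrite('pics/c9.png',cv2.resize(s[190:310,380:500],(400,400),interpolation=2)[:,:,::-1])
E
```

```text
pos [0.5145 0.2833 0.0684] rot [ 3.1407e+00 -1.0000e-03 -1.7662e+00] w 0.0453 F [ 0.1  0.3 -3.3]
d [ 0.0005  0.0017 -0.0014] r [ 0.0008 -0.0011  0.0022] rows>= 0.1
[[201.0, 116.0], [209.0, 99.0], [273.0, 139.0], [283.0, 122.0], [177.0, 223.0], [186.0, 206.0], [253.0, 248.0], [264.0, 232.0]]
```

View pics/c9.png

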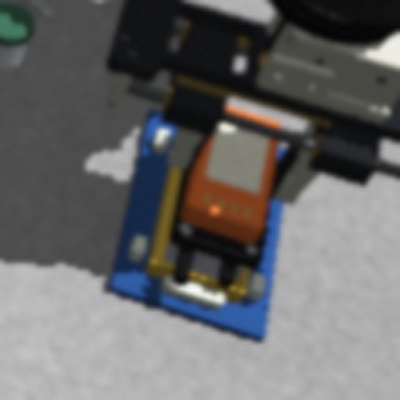

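Call:
apply_moves --increments '[0, 0.001, -0.002, 0, 0, 0, 0, 0, -0.0008, 0, 0, 0]'

```text
t: 26.68
eef_pos: [0.5149, 0.2841, 0.0671]
ee_rot: [-3.142, -0.001, -1.766]
force: [-5.1, -0.8, 8.2]
width: 0.0459
```

Call:
apply_moves --increments '[0, 0, 0, 0, 0, 0, 0, 0, 0, 0, 0, 0, 0, 0, 0, 0, 0, 0, 0, 0, 0, 0, 0, 0, 0, 0, 0.02, 0, 0, 0, 0, 0, 0.035, 0, 0, 0, 0, 0, 0.035, 0, 0, 0, 0, -0.036, 0.01, 0, 0, 0, 0, -0.036, 0, 0, 0, 0, 0, -0.036, 0, 0, 0, 0, 0, -0.036, 0, 0, 0, 0, 0, -0.036, 0, 0, 0, 0, 0, -0.036, 0, 0, 0, 0, 0, -0.036, 0, 0, 0, 0, 0, -0.036, 0, 0, 0, 0, 0, 0, 0, 0, 0, 0, 0, 0, 0, 0, 0]' --hand 0

```text
schema error: expected a multiple of 6 numbers
```

```bash
python3 - <<'E'
from fit import *
s=save('scene','pics/s10.png');t=save('top','pics/t10.png')
for ims in ({"scene":s},{"top":t}):
  for n,z in(("battery",.051),("shell",.008)): print(n,*fit(n,ims,(.514,.285),z))
cv2.imwrite('pics/c10.png',np.hstack([s[140:320,130:510],t[130:310,80:460]])[:,:,::-1])
a=cv2.resize(s[185:305,380:500],(400,400),interpolation=2);b=cv2.resize(t[165:275,85:195],(400,400),interpolation=2)
cv2.imwrite('pics/c10.png',np.vstack([np.hstack([a,b]),cv2.resize(s[140:240,100:400],(600,200)) if 0 else np.hstack([cv2.resize(s[150:250,130:280],(400,200)),cv2.resize(t[190:290,330:480],(400,200))])])[:,:,::-1])
E
```

```text
battery [ 0.5242  0.2834 -0.423 ] [ 0.  -0.1  0.9 -1.4  1.9]
shell [ 0.5274  0.2574 -0.3052] [ 0.  -0.3  3.9 -1.3  4.5]
battery [0.4767 0.2965 1.006 ] [-0.  -0.   3.9  1.9  3. ]
shell [0.4673 0.2831 0.9397] [-0.  -0.   6.   3.8  4.8]
```

View pics/c10.png

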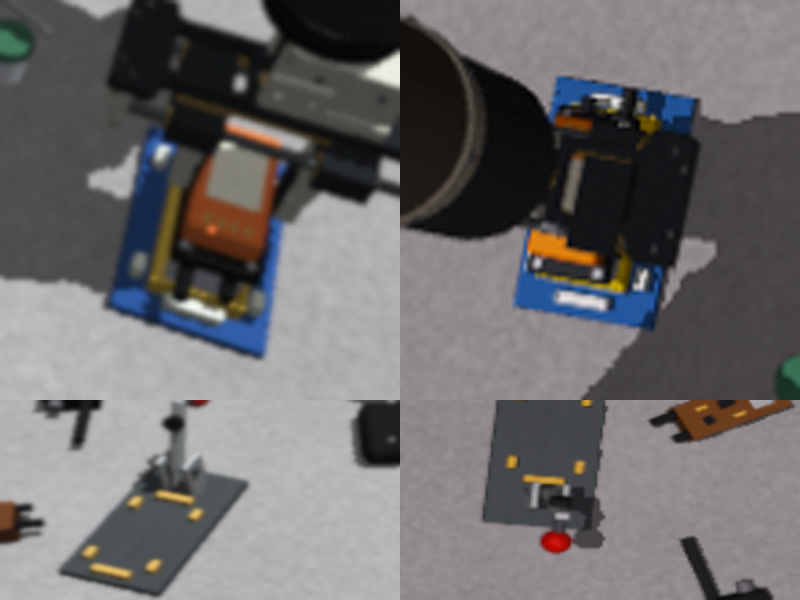

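Call:
apply_moves --increments '[0, 0, 0, 0, 0, 0, 0, 0, 0, 0, 0, 0, 0, 0, 0, 0, 0, 0, 0, 0, 0, 0, 0, 0, 0, 0, 0.02, 0, 0, 0, 0, 0, 0.035, 0, 0, 0, 0, 0, 0.035, 0, 0, 0, 0, -0.036, 0.01, 0, 0, 0, 0, -0.036, 0, 0, 0, 0, 0, -0.036, 0, 0, 0, 0, 0, -0.036, 0, 0, 0, 0, 0, -0.036, 0, 0, 0, 0, 0, -0.036, 0, 0, 0, 0, 0, -0.036, 0, 0, 0, 0, 0, -0.036, 0, 0, 0, 0, 0, 0, 0, 0, 0, 0, 0, 0, 0, 0, 0]' --hand 0

```text
schema error: expected a multiple of 6 numbers
```

```bash
python3 - <<'E'
from fit import *
s=save('scene','pics/s11.png');t=save('top','pics/t11.png')
for ims in ({"scene":s},{"top":t},{"scene":s,"top":t}):
  print(*fit("battery",ims,(.514,.285),.051))
a=cv2.resize(s[185:305,380:500],(400,400),interpolation=2);b=cv2.resize(t[165:275,85:195],(400,400),interpolation=2)
cv2.imwrite('pics/c11.png',np.hstack([a,b])[:,:,::-1]); print(arm.get_state()["qd"].round(3))
E
```

```text
[ 0.5242  0.2834 -0.4231] [ 0.  -0.1  0.9 -1.4  1.9]
[0.4767 0.2965 1.006 ] [-0.  -0.   3.9  1.9  3. ]
[ 0.4962  0.2918 -0.3837] [  3.6 -10.    0.5  -1.1   1.8   2.1  -8.4   1.3  -2.    5.5]
[ 0.001  0.    -0.001 -0.002 -0.     0.   ]
```

View pics/c11.png

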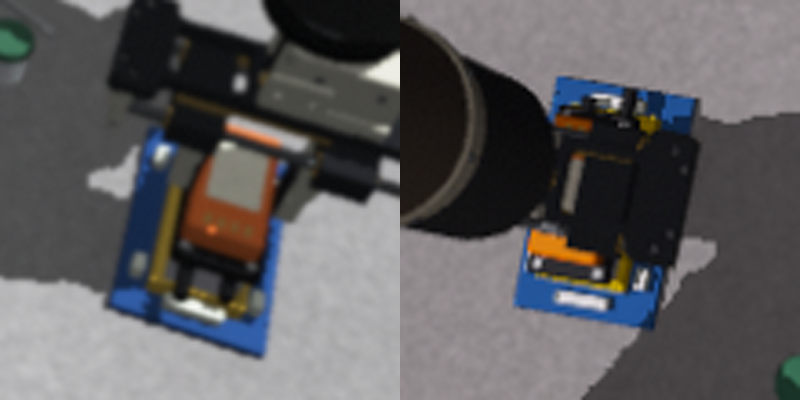

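Refused again, as my last row was miscounted; shorter calls now.

Call:
apply_moves --increments '[0, 0, 0, 0, 0, 0, 0, 0, 0, 0, 0, 0, 0, 0, 0, 0, 0, 0, 0, 0, 0, 0, 0, 0, 0, 0, 0.02, 0, 0, 0, 0, 0, 0.035, 0, 0, 0, 0, 0, 0.035, 0, 0, 0]' --hand 0

```text
t: 27.47
eef_pos: [0.5121, 0.2822, 0.1526]
ee_rot: [3.135, -0.009, -1.767]
force: [1.1, 0.1, -0.2]
width: 0.0854
```

Call:
apply_moves --increments '[0, -0.036, 0, 0, 0, 0, 0, -0.036, 0, 0, 0, 0, 0, -0.036, 0, 0, 0, 0, 0, -0.036, 0, 0, 0, 0, 0, -0.036, 0, 0, 0, 0, 0, -0.036, 0, 0, 0, 0, 0, -0.036, 0, 0, 0, 0, 0, -0.036, 0, 0, 0, 0, 0, -0.036, 0, 0, 0, 0, 0, -0.036, 0, 0, 0, 0, 0, -0.02, 0, 0, 0, 0, 0, 0, 0, 0, 0, 0, 0, 0, 0, 0, 0, 0]'

```text
t: 28.55
eef_pos: [0.5155, -0.1085, 0.1638]
ee_rot: [-3.13, 0.007, -1.76]
force: [0.3, 0.5, 0.7]
width: 0.0873
```

```bash
python3 - <<'E'
from fit import *
s=save('scene','pics/s12.png');t=save('top','pics/t12.png')
for ims in ({"scene":s},{"top":t},{"scene":s,"top":t}):
  print(*fit("battery",ims,(.514,.285),.051))
a=cv2.resize(s[185:305,380:500],(400,400),interpolation=2);b=cv2.resize(t[165:275,85:195],(400,400),interpolation=2)
cv2.imwrite('pics/c12.png',np.hstack([a,b])[:,:,::-1]); print(arm.get_state()["qd"].round(3))
E
```

```text
[ 0.5133  0.2833 -0.205 ] [ 0.  -0.   0.1 -0.2  0.4]
[0.4813 0.314  0.7955] [-0.  -0.   4.1  2.4  4.2]
[ 0.493   0.2985 -0.3686] [ 6.8 -6.5  0.4 -1.  -0.5  6.5 -5.   2.5 -1.6  5.7]
[ 0.022 -0.003 -0.001  0.    -0.003 -0.002]
```

View pics/c12.png

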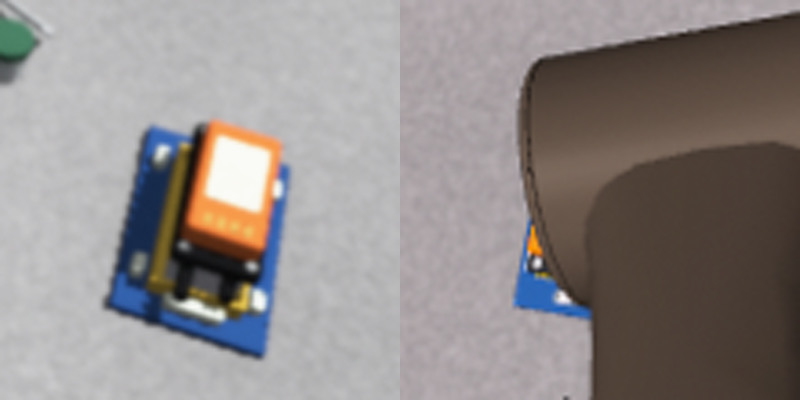

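```bash
python3 -c "
from station import arm; print(arm.job_done())"
```

```text
the job is handed in; nothing more can be done
None
```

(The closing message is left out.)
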